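# Unlatch and slide open the slotted filter cover

### The arm

A 7-joint arm with a two-finger parallel gripper is mounted at the origin on the work surface. World frame = base frame: x ahead of the robot, y to its left, z up, the work surface at z = 0. Lengths are in m, angles in rad, forces in N, time in s.
With the tool pointing down it reaches from about 0.425 to 0.925 m from the base axis. Payload 6.8 kg.
Tool frame: the origin (TCP) lies at the very end of the fingers, on their centre line; the grasp point (between the pads) lies 19 mm behind it (bot.grasp_offset is the distance from the TCP to the grasp point, in m); z points along the fingers, y is the direction in which the jaws open and shut (so a half turn about z gives the same grasp; the last joint's range is limited). The gripper opens to 85 mm and grips with 20 to 120 N. Pads are 22 mm wide; open, the fingers measure 114 mm over their backs; the gripper's body (76 mm by 85 mm) begins 54 mm behind the grasp point. The pads swing forward as they close: fully open they stand 13 mm farther back than shut.
Start: joints at [-1.438, 0.477, 0.022, 1.555, -0.011, 1.109, -0.083], TCP at [0.161, 0.656, 0.231] pointing down, gripper open.
Joint ranges: [-2.96, 2.96], [-0.34, 2.1], [-1.41, 1.46], [0.24, 2.44], [-1.37, 4.51], [0.17, 1.92], [-2.96, 2.96]. Speed limits (rad/s): [2.39, 2.39, 3.14, 3.14, 3.14, 3.14, 3.14].

### API

Orientations are given as a unit quaternion [w, x, y, z].
In Python, from station import monitor, cams, bot, finder gives the robot as it stands.
- The arm moves only by the tool jog_arm, never from a script. Its argument "plan" is a list of rows, each an object of numbers: "x", "y", "z": the shift along the tool's x, y, z as a fraction of full scale; "wx", "wy", "wz": the turn, a rotation vector about the tool's x, y, z as a fraction of full scale. A call has 1 to 12 rows; each row is the pose to reach, as a shift and turn from the pose measured when the call began, along the tool's axes at that moment, turning the shorter way round; what a row does not reach only later rows make up. Full scale, the value 1, is 20 cm for a shift and 180 degrees for a turn. A row lasts 1/12 s, in which the tool goes at most 41.7 mm and 7.16 degrees, less where a joint would pass 70% of its speed; a pose out of reach is approached as far as the arm can. A call with a number of a shift or a turn outside -1 to 1 is refused whole. A call with a gripper value outside its range is refused whole. "hand" is the opening, from -1 (shut) to 1 (fully open), set as the call begins (left out, the last holds). The fingers move at their own pace and stop on an object; "grip_force" is the grip in N (left out, the last holds). Time passes only in rows, so rows that repeat a pose let the fingers close. It gives the time, the measured TCP pose, the force and the opening at its end, in the units of the state.
- monitor.get_obs(): the state, without advancing time (a new reading comes with each control period).
- cams.read_camera(name): name is "scene" or "side" or "wrist"; returns the picture (480x640x3 uint8, red, green, blue); there is no depth.
- cams.get_calibration(name): a dict with "fx", "fy", "cx", "cy" (pixels), "distortion" ([k1, k2, p1, p2, k3] as OpenCV has them; the pictures are not rectified), "extrinsics" (4x4, takes a point from world to camera coordinates). Camera axes: x right, y down, z forward; pixel columns grow to the right and rows downward; lengths in m; the calibration is good to about 2 mm. A picture is of the moment at which its call begins: read the wrist's pose just before it. get_calibration takes no time and is no camera call; for the wrist camera it gives the pose at the moment of the call.
- bot.hand_in(): hands the job in, once; it reports no verdict.
Trained networks look in the newest picture that a camera, given by its name, has taken for a name from the list of things; names that differ only in an ending like _2 or _b are one class to them, and where a whole thing is asked for, a point or a joint stands for the part that bears it (a point fixed in the world has none). Each returns a list of dicts, best first, with "confidence" (0 to 1); they miss things now and then, are a little off and sometimes report something else, mostly with a low value. They report only what shows in the picture. A call takes as long as a camera call. They do not tell look-alikes from the thing itself.
- finder.find_in(camera, target): "bbox" ([left, top, width, height] in pixels, round what is visible of it).
- finder.place_of(camera, target): "location" ([column, row] in pixels: a listed point, or the origin of a listed thing).
The state is a dict: "t": time; "q": joint angles; "joint_vel": joint speeds; "joint_torque": joint torques, N m; "eef_pos": TCP position; "tool_rot": TCP orientation; "contact_force": force on the tool from outside, world axes, zero at the start; "torque": the same for the moment, N m; "gripper_width": opening from 0.0 (shut) to 1.0 (fully open).
Only numpy, scipy, OpenCV 4.12 (cv2) and the standard library are available. Lean on these libraries where they do the work, as an engineer would, in place of code of your own. Each camera call takes 0.05 s, during which the arm holds its last target. There are 200 camera calls.

### The job

Open the filter module whose cover has the vent slots: press its snap tab fully in with the fingertips, then push the released cover along its rails until it is completely off its seat and the filter opening is wholly uncovered. Do not lift or tip the cover: it stays lying flat between its rails; leave the module with the plain cover shut and its tab unpressed, and do not disturb anything else on the bench.

Things in the scene. Friction and masses are not known exactly. Their poses are not given: they have to be found in the camera images.
- slotted_box: fixed white low module that carries the slotted cover, 240 x 116 mm, deck 55 mm high; origin at its underside's centre; x along its two black rails, the way its cover slides open; z up. Opening under the cover: box x -100 to -30 mm. Side rails leave 1.5 mm play, tops 68 mm above the table; a far stop ends the slide at about 132 mm.
- slotted_cover: loose grey cover, with eight narrow dark vent slots across it, four on either side of the ridge, 90 x 90 x 8 mm, 0.08-0.16 kg; origin at its underside's centre, axes as its box. Seated: origin at box x -65, y 0, z 61 mm, top face 69 mm above the table. An upright ridge, 8 mm thick (x), 60 mm long (y), 18 mm tall, stands across the middle of its top, to be pushed from behind.
- slotted_ridge (a point): centre of the ridge on the slotted cover, half-way up: 78 mm above the table (ridge spans 69 to 87 mm)
- slotted_tab_top (a point): centre of the top face of the snap tab of the slotted-cover module, a grey 36 x 36 mm block standing up through the deck at the middle of the box (box x 0, y 0), in front of the cover's leading edge. At rest its top is 68 mm above the table (13 mm above the deck) and blocks the cover; fully in it is 57 mm.
- slotted_tab (a joint): how far the snap tab of the slotted-cover module is pressed straight down, in m: 0 fully out, 0.011 fully in at a hard stop. It starts 0 to 2 mm in, resists with about 5 N of friction, has no return spring and stays where it is left. From 7 mm on the cover can pass over it.
- plain_box: fixed white low module of the same make that carries the plain cover, 240 x 116 mm, deck 55 mm high; origin at its underside's centre; x along its two black rails, the way its cover slides open; z up. It is to be left shut.
- plain_cover: loose grey cover, smooth, without slots, 90 x 90 x 8 mm, 0.08-0.16 kg; origin at its underside's centre, axes as its box. Seated: origin at box x -65, y 0, z 61 mm, top face 69 mm above the table. An upright ridge, 8 mm thick (x), 60 mm long (y), 18 mm tall, stands across the middle of its top, to be pushed from behind.
- plain_tab_top (a point): centre of the top face of the snap tab of the plain-cover module, a grey 36 x 36 mm block standing up through the deck at the middle of the box (box x 0, y 0), in front of the cover's leading edge. At rest its top is 68 mm above the table (13 mm above the deck) and blocks the cover; fully in it is 57 mm.
- plain_tab (a joint): how far the snap tab of the plain-cover module is pressed straight down, in m: 0 fully out, 0.011 fully in at a hard stop. It starts 0 to 2 mm in, resists with about 5 N of friction, has no return spring and stays where it is left. From 7 mm on the cover can pass over it.
- beaker: bystander: glass beaker, 60 mm wide, 75 mm tall; origin at the centre of its underside
- jar: bystander: small amber jar, 44 mm wide, 60 mm tall; origin at the centre of its underside
- screwdriver: bystander: screwdriver, 140 mm long, lying along its x axis
- solvent_bottle: bystander: clear bottle with orange cap, 84 mm wide, 180 mm tall; origin at the centre of its underside
- mouse: bystander: white computer mouse 100 x 60 x 22 mm; origin at the centre of its underside
- wrench: bystander: wrench, 130 mm long, lying along its x axis
Mind the look-alikes: they are no part of the job. What is shaped like the slotted_cover but orange or purple is not meant.

How it is judged:
By the outcome, as a careful person would: the job done as asked, in the order asked, and still so for the second after the job is handed in, with the robot touching nothing.
It also fails if it takes over 35 s, if anything falls off the work surface, if the arm or the gripper's body presses on something with over 40 N, if the wrist force passes 120 N, or if a joint passes its speed limit or range.

## Working session

There is one attempt and no reset: what is moved stays moved. The work goes in short steps, Python scripts to look and compute and a tool call to move; the robot and the scene stay as the last step left them, time stands still between calls to the robot, and variables do not carry over. Pictures are saved under pics/ and viewed, about 8 in all and at most 12, crops included, and the job is handed in when it is done.

Besides the shell and the picture viewer there is one more tool, called after "Emit:" by a JSON object that holds its "method" and its "body". jog_arm: Moves the arm, as the interface text tells. Shift numbers are shares of 20 cm and turn numbers shares of 180 degrees, none past 1 either way. Its arguments: {"type":"object","properties":{"plan":{"type":"array","items":{"type":"object","properties":{"x":{"type":"number","minimum":-1,"maximum":1},"y":{"type":"number","minimum":-1,"maximum":1},"z":{"type":"number","minimum":-1,"maximum":1},"wx":{"type":"number","minimum":-1,"maximum":1},"wy":{"type":"number","minimum":-1,"maximum":1},"wz":{"type":"number","minimum":-1,"maximum":1}}}},"hand":{"type":"number"},"grip_force":{"type":"number"}},"required":["plan"]}

```bash
mkdir -p pics; ls
python3 - <<'E'
from station import monitor,cams,bot,finder
import cv2,numpy as np
for c in ["scene","side"]:
    im=cams.read_camera(c); cv2.imwrite(f"pics/{c}0.png",im[:,:,::-1])
    for n in ["slotted_box","slotted_cover","slotted_ridge","slotted_tab_top","plain_cover","plain_tab_top"]:
        print(c,n,[(np.round(d["location"]),round(d["confidence"],2)) for d in finder.place_of(c,n)])
o=monitor.get_obs();print(o["t"],o["eef_pos"],o["tool_rot"],o["contact_force"])
E
```

```text
pics
scene slotted_box [(array([412., 252.]), 0.66)]
scene slotted_cover [(array([415., 214.]), 0.91), (array([492., 238.]), 0.69), (array([428., 170.]), 0.67)]
scene slotted_ridge [(array([418., 212.]), 0.82), (array([493., 234.]), 0.67), (array([428., 167.]), 0.58)]
scene slotted_tab_top [(array([413., 238.]), 0.88)]
scene plain_cover [(array([170., 218.]), 0.76)]
scene plain_tab_top []
side slotted_box [(array([278., 221.]), 0.92), (array([346., 274.]), 0.42)]
side slotted_cover [(array([222., 190.]), 0.8), (array([253., 212.]), 0.67), (array([194., 254.]), 0.58)]
side slotted_ridge [(array([256., 208.]), 0.93), (array([221., 183.]), 0.88), (array([192., 249.]), 0.8)]
side slotted_tab_top [(array([280., 202.]), 0.53)]
side plain_cover [(array([431., 358.]), 0.82)]
side plain_tab_top [(array([456., 336.]), 0.73)]
0.7 [0.16098979 0.65556723 0.23136298] [4.62851947e-06 1.20108017e-01 9.92760827e-01 7.07945717e-05] [ 0.82290446  0.16757167 -0.03591295]
```

View pictures.

View pics/scene0.png

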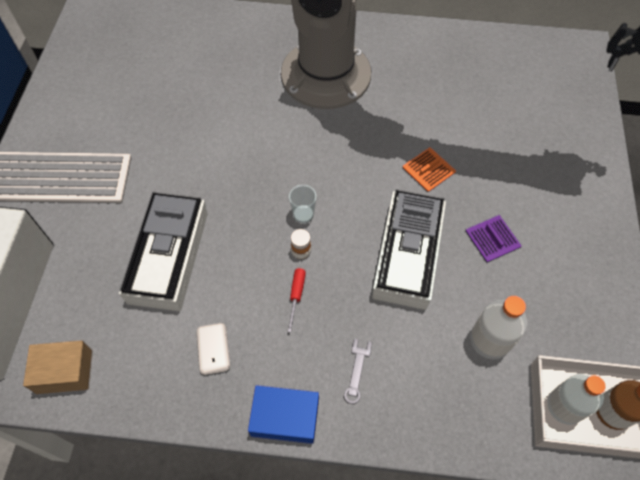

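View pics/side0.png

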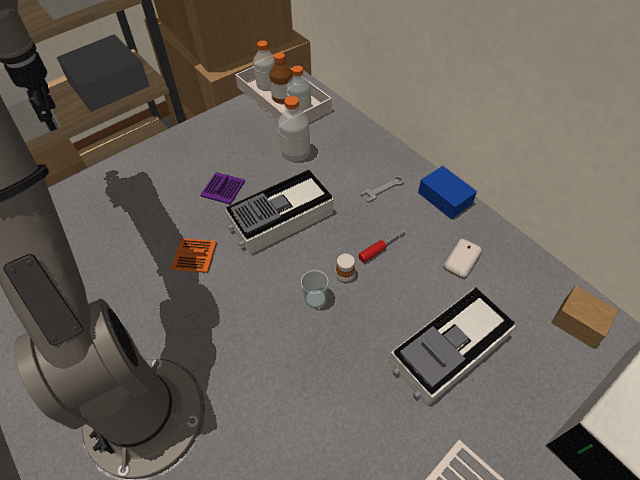

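Candidates (scene pixels): grey slotted cover in its white module (415,214), which is the choice; orange loose look-alike (428,168); purple loose look-alike (492,238); plain cover module (170,218). I'll fit the module pose and check it in a close crop.

```bash
cat > h.py <<'E'
import cv2,numpy as np
from scipy.optimize import least_squares
from station import monitor,cams,bot,finder
def proj(c,P):
    k=cams.get_calibration(c) if isinstance(c,str) else c
    E=np.array(k["extrinsics"]);K=np.array([[k["fx"],0,k["cx"]],[0,k["fy"],k["cy"]],[0,0,1.]])
    return cv2.projectPoints(np.atleast_2d(np.float64(P)),cv2.Rodrigues(E[:3,:3])[0],E[:3,3],K,np.array(k["distortion"]))[0][:,0]
def w(p,L):
    L=np.atleast_2d(np.float64(L));c,s=np.cos(p[2]),np.sin(p[2])
    return np.c_[p[0]+c*L[:,0]-s*L[:,1],p[1]+s*L[:,0]+c*L[:,1],L[:,2]]
E
python3 - <<'E'
from h import *
obs=[("scene",[0,0,0],(412,252)),("scene",[-.065,0,.061],(415,214)),("scene",[-.065,0,.078],(418,212)),("scene",[0,0,.068],(413,238)),
("side",[0,0,0],(278,221)),("side",[-.065,0,.061],(253,212)),("side",[-.065,0,.078],(256,208)),("side",[0,0,.068],(280,202))]
cal={c:cams.get_calibration(c) for c in ["scene","side"]}
f=lambda p:np.ravel([proj(cal[c],w(p,L))[0]-u for c,L,u in obs])
r=least_squares(f,[.6,.2,0],loss="soft_l1");print(r.x,np.round(f(r.x),1))
p=r.x
cor=[[a*.12,b*.058,.055] for a,b in((-1,-1),(1,-1),(1,1),(-1,1))]
out=[]
for c in cal:
    im=cv2.imread(f"pics/{c}0.png");
    u=proj(cal[c],w(p,cor));x0,y0=(u.min(0)-20).astype(int);x1,y1=(u.max(0)+25).astype(int)
    s=4 if c=="scene" else 3.4
    cr=cv2.resize(im[y0:y1,x0:x1],None,fx=s,fy=s,interpolation=cv2.INTER_CUBIC)
    T=lambda q:np.int32((q-[x0,y0]+.5)*s)
    cv2.polylines(cr,[T(u)],1,(0,0,255))
    tab=[[a*.018,b*.018,.068] for a,b in((-1,-1),(1,-1),(1,1),(-1,1))]
    cv2.polylines(cr,[T(proj(cal[c],w(p,tab)))],1,(0,255,0))
    rd=[[-.065+a*.004,b*.03,.087] for a,b in((-1,-1),(1,-1),(1,1),(-1,1))]
    cv2.polylines(cr,[T(proj(cal[c],w(p,rd)))],1,(255,255,0))
    print(c,x0,y0,s); out.append(cr)
h=max(o.shape[0] for o in out)
cv2.imwrite("pics/crop1.png",np.hstack([cv2.copyMakeBorder(o,0,h-o.shape[0],0,5,0) for o in out]));print([o.shape for o in out])
print("tab,ridge",w(p,[[0,0,.068],[-.065,0,.078]]))
E
```

```text
[ 0.50227895  0.23840271 -0.10514659] [-3.5  1.3  1.7 -0.1 -0.2 -2.3 -0.3  0.2  1.6 -3.2  0.8  1.  -3.1  0.4
 -2.8 -2.1]
scene 354 169 4
side 203 150 3.4
[(612, 468, 3), (391, 520, 3)]
tab,ridge [[0.50227895 0.23840271 0.068     ]
 [0.43763793 0.24522465 0.078     ]]
```

View pics/crop1.png

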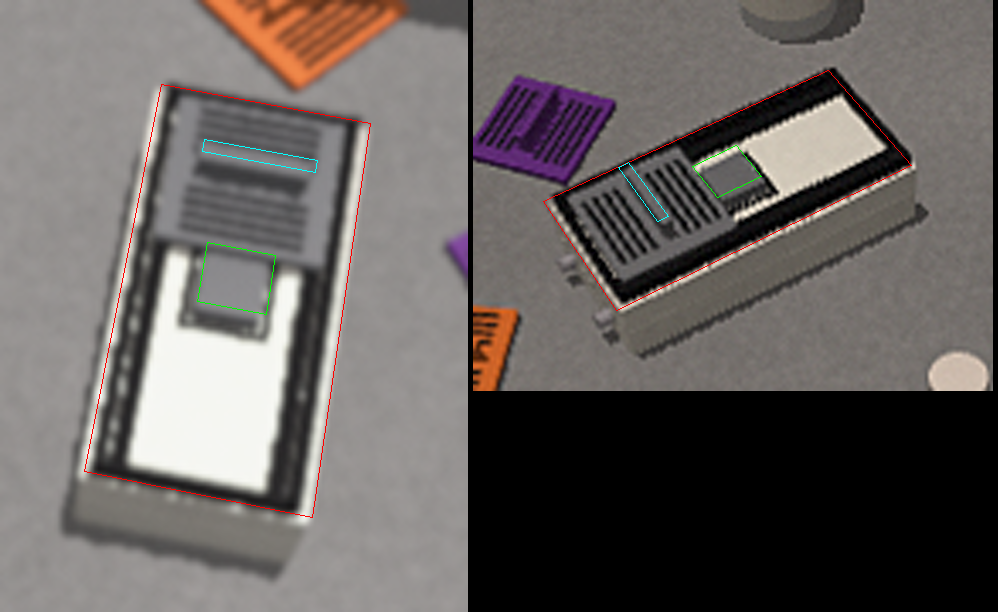

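The crop confirms the eight-slot grey cover in the right-hand white module, with its tab at about scene (413,238). The fit is within a few mm. I'll move closer above it and refine with the wrist camera.

Emit:
{"method": "jog_arm", "body": {"plan": [{"x": -1,"y": -0.77,"wz": -0.043},{"x": -1,"y": -0.77,"wz": -0.043},{"x": -1,"y": -0.77,"wz": -0.043},{"x": -1,"y": -0.77,"wz": -0.043},{"x": -1,"y": -0.77,"wz": -0.043},{"x": -1,"y": -0.77,"wz": -0.043},{"x": -1,"y": -0.77,"wz": -0.043}], "hand": -1}}

```text
invalid input at $.plan[0]: expected keys x, y, z, wx, wy, wz
```

```bash
cat >> h.py <<'E'
from scipy.spatial.transform import Rotation as R
def togo(p,L,wyaw=True):
    """move to box point L: tool fractions"""
    o=monitor.get_obs();q=o["tool_rot"];Rt=R.from_quat([q[1],q[2],q[3],q[0]])
    d=Rt.inv().apply(w(p,L)[0]-o["eef_pos"])/.2
    c,s=np.cos(p[2]),np.sin(p[2])
    Rd=R.from_matrix(np.array([[-c,-s,0],[-s,c,0],[0,0,-1]]))
    rv=(Rt.inv()*Rd).as_rotvec()/np.pi
    a=w([0,0,-p[2]],o["eef_pos"]-np.r_[p[:2],0])[0]
    print("t",o["t"],"xyz",np.round(d,3),"rot",np.round(rv,4),"boxpos",np.round(a,4),"F",np.round(o["contact_force"],1),"grip",o["gripper_width"])
E
python3 - <<'E'
from h import *
togo([.50,.238,-.105],[0,0,.23])
o=monitor.get_obs();print(o["eef_pos"])
q=o["tool_rot"];Rt=R.from_quat([q[1],q[2],q[3],q[0]])
k=cams.get_calibration("wrist");E=np.array(k["extrinsics"]);print(k["fx"],"cam pos in tool",Rt.inv().apply(-E[:3,:3].T@E[:3,3]-o["eef_pos"]),"cam z in tool",Rt.inv().apply(E[2,:3]))
E
```

```text
t 0.7 xyz [-2.144 -1.623  0.007] rot [ 0.      0.     -0.0432] boxpos [-0.3809  0.3797  0.2314] F [ 0.8  0.2 -0. ] grip 0.9995733507014513
[0.16098979 0.65556723 0.23136298]
375.4954376193488 cam pos in tool [ 0.07029191 -0.00083752 -0.14222729] cam z in tool [-2.74184704e-01  4.14463260e-04  9.61676961e-01]
```

Emit:
{"method": "jog_arm", "body": {"plan": [{"x": -1,"y": -0.77,"z": 0,"wx": 0,"wy": 0,"wz": -0.043},{"x": -1,"y": -0.77,"z": 0,"wx": 0,"wy": 0,"wz": -0.043},{"x": -1,"y": -0.77,"z": 0,"wx": 0,"wy": 0,"wz": -0.043},{"x": -1,"y": -0.77,"z": 0,"wx": 0,"wy": 0,"wz": -0.043},{"x": -1,"y": -0.77,"z": 0,"wx": 0,"wy": 0,"wz": -0.043},{"x": -1,"y": -0.77,"z": 0,"wx": 0,"wy": 0,"wz": -0.043},{"x": -1,"y": -0.77,"z": 0,"wx": 0,"wy": 0,"wz": -0.043}], "hand": -1}}

```text
t: 1.28
eef_pos: [0.3253, 0.4507, 0.2316]
tool_rot: [0.002, 0.059, 0.998, -0.002]
contact_force: [-0.3, -1.0, 0.0]
gripper_width: 0.006
```

```bash
python3 -c "
from h import *
togo([.50,.238,-.105],[0,0,.23])"
```

```text
t 1.2833 xyz [-0.992 -0.954  0.014] rot [-0.0009  0.0011 -0.0039] boxpos [-0.196   0.1932  0.2316] F [-0.3 -1.   0. ] grip 0.0057930408203699735
```

Emit:
{"method": "jog_arm", "body": {"plan": [{"x": -0.99,"y": -0.95,"z": 0,"wx": 0,"wy": 0,"wz": -0.004},{"x": -0.99,"y": -0.95,"z": 0,"wx": 0,"wy": 0,"wz": -0.004},{"x": -0.99,"y": -0.95,"z": 0,"wx": 0,"wy": 0,"wz": -0.004},{"x": -0.99,"y": -0.95,"z": 0,"wx": 0,"wy": 0,"wz": -0.004},{"x": -0.99,"y": -0.95,"z": 0,"wx": 0,"wy": 0,"wz": -0.004},{"x": -0.99,"y": -0.95,"z": 0,"wx": 0,"wy": 0,"wz": -0.004},{"x": -0.99,"y": -0.95,"z": 0,"wx": 0,"wy": 0,"wz": -0.004},{"x": -0.99,"y": -0.95,"z": 0,"wx": 0,"wy": 0,"wz": -0.004},{"x": -0.99,"y": -0.95,"z": 0,"wx": 0,"wy": 0,"wz": -0.004},{"x": -0.99,"y": -0.95,"z": 0,"wx": 0,"wy": 0,"wz": -0.004}]}}

```text
t: 2.12
eef_pos: [0.4994, 0.2395, 0.2328]
tool_rot: [0.001, 0.052, 0.999, -0.001]
contact_force: [-0.6, 0.1, -0.1]
gripper_width: 0.002
```

Run:
```python
from h import *
import json
p=[.502,.238,-.105]
togo(p,[0,0,.23])
k=cams.get_calibration("wrist");im=cams.read_camera("wrist")
json.dump({a:np.array(b).tolist() for a,b in k.items()},open("kw.json","w"))
cv2.imwrite("pics/w1raw.png",im[:,:,::-1])
for n in ["slotted_box","slotted_cover","slotted_ridge","slotted_tab_top"]:
    print(n,[(np.round(d["location"],1),round(d["confidence"],2)) for d in finder.place_of("wrist",n)])
v=im[:,:,::-1].copy()
sq=lambda x0,x1,y,z:w(p,[[x0,-y,z],[x1,-y,z],[x1,y,z],[x0,y,z]])
for s,c in [(sq(-.12,.12,.058,.055),(0,0,255)),(sq(-.018,.018,.018,.068),(0,255,0)),(sq(-.069,-.061,.03,.087),(255,255,0))]:
    u=proj(k,s);print(np.round(u,1).tolist());cv2.polylines(v,[np.int32(u*8)],1,c,1,0,3)
cv2.imwrite("pics/w1.png",v)
```

```text
t 2.1167 xyz [-0.014 -0.006  0.014] rot [-0.0008  0.0009  0.0001] boxpos [-0.0027  0.0012  0.2328] F [-0.6  0.1 -0.1] grip 0.0015889361177791965
slotted_box [(array([ 72.2, 164. ]), 0.72), (array([315.7, 217.8]), 0.66)]
slotted_cover [(array([314.8, 152.3]), 0.81), (array([497. , 129.6]), 0.69)]
slotted_ridge [(array([507. , 135.1]), 0.75), (array([312., 154.]), 0.58)]
slotted_tab_top [(array([313.9, 230.3]), 0.87), (array([ 70.9, 165.3]), 0.66), (array([310.6, 151.5]), 0.65)]
[[244.4, 78.6], [257.4, 345.9], [377.2, 346.0], [389.7, 78.4]]
[[295.4, 207.1], [296.1, 248.9], [338.3, 248.9], [338.9, 207.1]]
[[276.7, 144.2], [277.0, 155.1], [357.0, 155.1], [357.3, 144.1]]
```

View pics/w1.png

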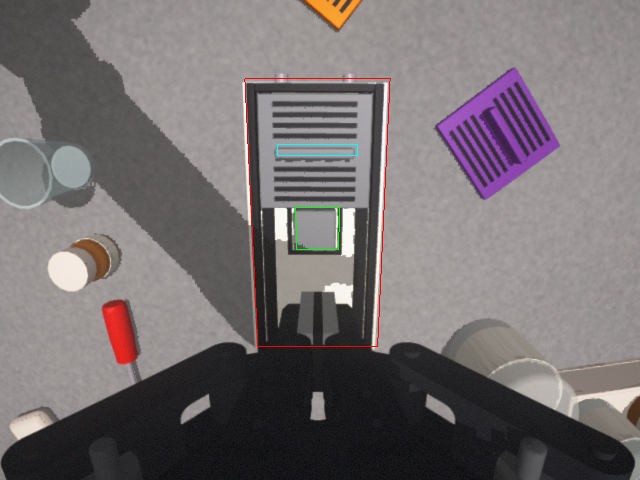

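The overlay matches within about 1–2 px: tab at (316,228), ridge at (317,150). Box pose (0.502, 0.238, -0.105) is good. Descending to the tab.

Emit:
{"method": "jog_arm", "body": {"plan": [{"x": -0.02,"y": -0.006,"z": 0.2,"wx": -0.001,"wy": 0.001,"wz": 0},{"x": -0.02,"y": -0.006,"z": 0.4,"wx": -0.001,"wy": 0.001,"wz": 0},{"x": -0.02,"y": -0.006,"z": 0.55,"wx": -0.001,"wy": 0.001,"wz": 0},{"x": -0.02,"y": -0.006,"z": 0.68,"wx": -0.001,"wy": 0.001,"wz": 0},{"x": -0.02,"y": -0.006,"z": 0.74,"wx": -0.001,"wy": 0.001,"wz": 0},{"x": -0.02,"y": -0.006,"z": 0.76,"wx": -0.001,"wy": 0.001,"wz": 0},{"x": -0.02,"y": -0.006,"z": 0.76,"wx": -0.001,"wy": 0.001,"wz": 0},{"x": -0.02,"y": -0.006,"z": 0.76,"wx": -0.001,"wy": 0.001,"wz": 0}]}}

```text
t: 3.03
eef_pos: [0.5042, 0.2387, 0.0821]
tool_rot: [0.001, 0.051, 0.999, 0.001]
contact_force: [1.1, -0.4, 0.4]
gripper_width: 0.002
```

```bash
python3 -c "
from h import *
togo([.502,.238,-.105],[0.001,0,.057])"
```

```text
t 3.0333 xyz [ 0.006 -0.005  0.126] rot [0.0005 0.0005 0.0009] boxpos [0.0021 0.0009 0.0821] F [ 1.1 -0.4  0.4] grip 0.0024095157467420567
```

Emit:
{"method": "jog_arm", "body": {"plan": [{"x": 0.006,"y": -0.005,"z": 0.03,"wx": 0,"wy": 0,"wz": 0},{"x": 0.006,"y": -0.005,"z": 0.06,"wx": 0,"wy": 0,"wz": 0},{"x": 0.006,"y": -0.005,"z": 0.08,"wx": 0,"wy": 0,"wz": 0},{"x": 0.006,"y": -0.005,"z": 0.1,"wx": 0,"wy": 0,"wz": 0},{"x": 0.006,"y": -0.005,"z": 0.115,"wx": 0,"wy": 0,"wz": 0},{"x": 0.006,"y": -0.005,"z": 0.125,"wx": 0,"wy": 0,"wz": 0},{"x": 0.006,"y": -0.005,"z": 0.128,"wx": 0,"wy": 0,"wz": 0},{"x": 0.006,"y": -0.005,"z": 0.128,"wx": 0,"wy": 0,"wz": 0},{"x": 0.006,"y": -0.005,"z": 0.128,"wx": 0,"wy": 0,"wz": 0}]}}

```text
t: 3.78
eef_pos: [0.5033, 0.2382, 0.0571]
tool_rot: [0.001, 0.051, 0.999, 0.001]
contact_force: [-1.8, 0.2, 5.9]
gripper_width: -0.003
```

```bash
python3 -c "
from h import *
togo([.502,.238,-.105],[0.001,0,.057])"
```

```text
t 3.7833 xyz [ 0.001 -0.002  0.   ] rot [0.0008 0.0007 0.0009] boxpos [0.0013 0.0003 0.0571] F [-1.8  0.2  5.9] grip -0.0029886067645226856
```

Emit:
{"method": "jog_arm", "body": {"plan": [{"x": 0,"y": 0,"z": 0.006,"wx": 0,"wy": 0,"wz": 0},{"x": 0,"y": 0,"z": 0.01,"wx": 0,"wy": 0,"wz": 0},{"x": 0,"y": 0,"z": 0.012,"wx": 0,"wy": 0,"wz": 0},{"x": 0,"y": 0,"z": 0.012,"wx": 0,"wy": 0,"wz": 0},{"x": 0,"y": 0,"z": 0.012,"wx": 0,"wy": 0,"wz": 0}]}}

```text
t: 4.2
eef_pos: [0.5034, 0.2383, 0.0569]
tool_rot: [0.001, 0.051, 0.999, 0.002]
contact_force: [-6.9, -3.2, 24.9]
gripper_width: 0.001
```

The tab is at its hard stop (24.9 N at z 0.0569). Lifting clear and moving behind the ridge.

Emit:
{"method": "jog_arm", "body": {"plan": [{"x": 0,"y": 0,"z": -0.1,"wx": 0,"wy": 0,"wz": 0},{"x": 0,"y": 0,"z": -0.28,"wx": 0,"wy": 0,"wz": 0.001},{"x": 0.02,"y": 0,"z": -0.3,"wx": 0,"wy": 0,"wz": 0.001},{"x": 0.15,"y": 0,"z": -0.3,"wx": 0,"wy": 0,"wz": 0.001},{"x": 0.32,"y": 0,"z": -0.3,"wx": 0,"wy": 0,"wz": 0.001},{"x": 0.46,"y": 0,"z": -0.3,"wx": 0,"wy": 0,"wz": 0.001},{"x": 0.475,"y": 0,"z": -0.28,"wx": 0,"wy": 0,"wz": 0.001},{"x": 0.475,"y": 0,"z": -0.24,"wx": 0,"wy": 0,"wz": 0.001},{"x": 0.475,"y": 0,"z": -0.24,"wx": 0,"wy": 0,"wz": 0.001},{"x": 0.475,"y": 0,"z": -0.24,"wx": 0,"wy": 0,"wz": 0.001}]}}

```text
t: 5.03
eef_pos: [0.4099, 0.2476, 0.1042]
tool_rot: [0.001, 0.053, 0.999, 0.001]
contact_force: [0.3, 0.1, 0.0]
gripper_width: -0.003
```

Run:
```python
from h import *
p=[.502,.238,-.105]
togo(p,[-.093,0,.074])
k=cams.get_calibration("wrist");im=cams.read_camera("wrist")
cv2.imwrite("pics/w2.png",im[:,:,::-1])
togo(p,[-.093,0,.074])
```

```text
t 5.0333 xyz [0.002 0.    0.151] rot [ 0.0009  0.0007 -0.0005] boxpos [-9.260e-02 -1.000e-04  1.042e-01] F [0.3 0.1 0. ] grip -0.0028579358442579255
t 5.0833 xyz [ 0.003 -0.     0.153] rot [ 0.001   0.0008 -0.0006] boxpos [-0.0924 -0.      0.1045] F [ 0.8  0.5 -0.4] grip 0.0011126113516052522
```

View pics/w2.png

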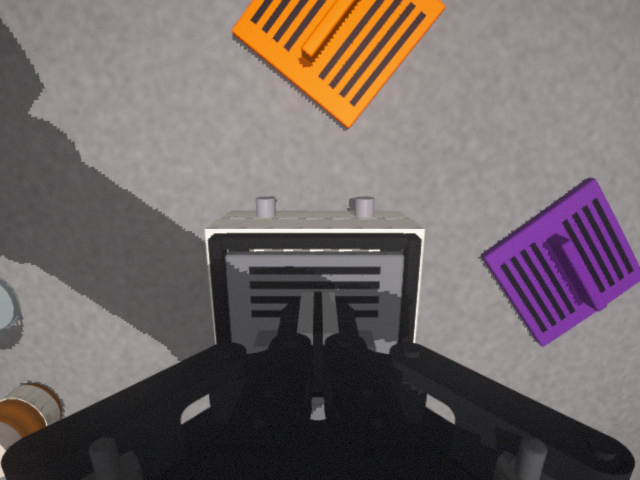

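The fingers are centred on the cover behind the ridge, ahead of the rear wall at row 230. Lowering to 4 mm above the cover's top.

Emit:
{"method": "jog_arm", "body": {"plan": [{"x": 0,"y": 0,"z": 0.05,"wx": 0.001,"wy": 0.001,"wz": -0.001},{"x": 0,"y": 0,"z": 0.1,"wx": 0.001,"wy": 0.001,"wz": -0.001},{"x": 0,"y": 0,"z": 0.14,"wx": 0.001,"wy": 0.001,"wz": -0.001},{"x": 0,"y": 0,"z": 0.155,"wx": 0.001,"wy": 0.001,"wz": -0.001},{"x": 0,"y": 0,"z": 0.155,"wx": 0.001,"wy": 0.001,"wz": -0.001},{"x": 0,"y": 0,"z": 0.155,"wx": 0.001,"wy": 0.001,"wz": -0.001}]}}

```text
t: 5.58
eef_pos: [0.41, 0.2475, 0.073]
tool_rot: [-0.001, 0.052, 0.999, -0.0]
contact_force: [0.8, -0.8, 0.3]
gripper_width: -0.0
```

```bash
python3 -c "
from h import *
togo([.502,.238,-.105],[-.06,0,.0735])"
```

```text
t 5.5833 xyz [-0.162  0.001 -0.002] rot [-0.0003 -0.0004  0.0003] boxpos [-0.0924 -0.0002  0.073 ] F [ 0.8 -0.8  0.3] grip -0.00027475278938719603
```

Emit:
{"method": "jog_arm", "body": {"plan": [{"x": -0.02,"y": 0,"z": -0.003,"wx": 0,"wy": 0,"wz": 0},{"x": -0.04,"y": 0,"z": -0.003,"wx": 0,"wy": 0,"wz": 0},{"x": -0.055,"y": 0,"z": -0.003,"wx": 0,"wy": 0,"wz": 0},{"x": -0.07,"y": 0,"z": -0.003,"wx": 0,"wy": 0,"wz": 0},{"x": -0.085,"y": 0,"z": -0.003,"wx": 0,"wy": 0,"wz": 0},{"x": -0.1,"y": 0,"z": -0.003,"wx": 0,"wy": 0,"wz": 0},{"x": -0.115,"y": 0,"z": -0.003,"wx": 0,"wy": 0,"wz": 0},{"x": -0.13,"y": 0,"z": -0.003,"wx": 0,"wy": 0,"wz": 0},{"x": -0.145,"y": 0,"z": -0.003,"wx": 0,"wy": 0,"wz": 0},{"x": -0.16,"y": 0,"z": -0.003,"wx": 0,"wy": 0,"wz": 0},{"x": -0.16,"y": 0,"z": -0.003,"wx": 0,"wy": 0,"wz": 0}]}}

```text
t: 6.5
eef_pos: [0.4428, 0.2441, 0.0737]
tool_rot: [-0.0, 0.052, 0.999, -0.0]
contact_force: [0.6, 0.6, -1.0]
gripper_width: 0.003
```

Run:
```python
from h import *
p=[.502,.238,-.105]
togo(p,[.04,0,.0735])
o=[]
for c,(x0,y0,x1,y1) in {"scene":(354,169,464,319),"side":(203,150,353,270)}.items():
    im=cams.read_camera(c)[:,:,::-1][y0:y1,x0:x1]
    o.append(cv2.resize(im,(int((x1-x0)*450/(y1-y0)),450),interpolation=cv2.INTER_CUBIC))
v=np.hstack(o)[:,:800]
cv2.imwrite("pics/c2.png",v)
```

```text
t 6.5 xyz [-0.498  0.001  0.001] rot [-0.0002 -0.0001  0.0001] boxpos [-0.0596 -0.0002  0.0737] F [ 0.6  0.6 -1. ] grip 0.0030542527929962498
```

View pics/c2.png

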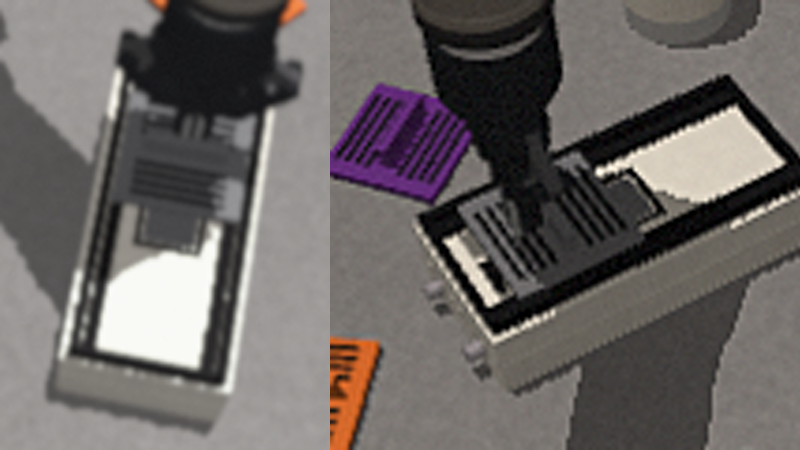

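The cover is sliding flat over the pressed tab; its trailing edge has uncovered a strip at the seat end (side crop, about (470,265)). Continuing the push.

Emit:
{"method": "jog_arm", "body": {"plan": [{"x": -0.03,"y": 0,"z": 0,"wx": 0,"wy": 0,"wz": 0},{"x": -0.07,"y": 0,"z": 0,"wx": 0,"wy": 0,"wz": 0},{"x": -0.12,"y": 0,"z": 0,"wx": 0,"wy": 0,"wz": 0},{"x": -0.17,"y": 0,"z": 0,"wx": 0,"wy": 0,"wz": 0},{"x": -0.22,"y": 0,"z": 0,"wx": 0,"wy": 0,"wz": 0},{"x": -0.27,"y": 0,"z": 0,"wx": 0,"wy": 0,"wz": 0},{"x": -0.32,"y": 0,"z": 0,"wx": 0,"wy": 0,"wz": 0},{"x": -0.37,"y": 0,"z": 0,"wx": 0,"wy": 0,"wz": 0},{"x": -0.41,"y": 0,"z": 0,"wx": 0,"wy": 0,"wz": 0},{"x": -0.44,"y": 0,"z": 0,"wx": 0,"wy": 0,"wz": 0},{"x": -0.46,"y": 0,"z": 0,"wx": 0,"wy": 0,"wz": 0},{"x": -0.47,"y": 0,"z": 0,"wx": 0,"wy": 0,"wz": 0}]}}

```text
t: 7.6
eef_pos: [0.5363, 0.2341, 0.0734]
tool_rot: [-0.0, 0.052, 0.999, -0.0]
contact_force: [-1.6, 0.4, 0.7]
gripper_width: 0.0
```

```bash
python3 -c "
from h import *
togo([.502,.238,-.105],[.042,0,.0735])"
```

```text
t 7.6 xyz [-0.037  0.001 -0.   ] rot [-0.0003 -0.0002  0.0001] boxpos [ 0.0345 -0.0003  0.0734] F [-1.6  0.4  0.7] grip 0.00019069659570476874
```

Emit:
{"method": "jog_arm", "body": {"plan": [{"x": -0.015,"y": 0,"z": 0,"wx": 0,"wy": 0,"wz": 0},{"x": -0.03,"y": 0,"z": 0,"wx": 0,"wy": 0,"wz": 0},{"x": -0.035,"y": 0,"z": 0,"wx": 0,"wy": 0,"wz": 0},{"x": -0.035,"y": 0,"z": 0,"wx": 0,"wy": 0,"wz": 0},{"x": 0.03,"y": 0,"z": 0,"wx": 0,"wy": 0,"wz": 0},{"x": 0.06,"y": 0,"z": 0,"wx": 0,"wy": 0,"wz": 0},{"x": 0.07,"y": 0,"z": -0.1,"wx": 0,"wy": 0,"wz": 0},{"x": 0.1,"y": 0,"z": -0.3,"wx": 0,"wy": 0,"wz": 0},{"x": 0.2,"y": 0,"z": -0.5,"wx": 0,"wy": 0,"wz": 0},{"x": 0.3,"y": 0,"z": -0.7,"wx": 0,"wy": 0,"wz": 0},{"x": 0.3,"y": 0,"z": -0.8,"wx": 0,"wy": 0,"wz": 0},{"x": 0.3,"y": 0,"z": -0.8,"wx": 0,"wy": 0,"wz": 0}]}}

```text
t: 8.6
eef_pos: [0.4782, 0.2426, 0.2395]
tool_rot: [0.003, 0.052, 0.999, 0.003]
contact_force: [1.1, 1.2, 0.8]
gripper_width: -0.002
```

Run:
```python
from h import *
p=[.502,.238,-.105]
togo(p,[0,0,.23])
k=cams.get_calibration("wrist");a=cams.read_camera("wrist")[:,:,::-1].copy()
for d,c in [(.110,(0,255,255)),(.120,(255,255,0))]:
    s=w(p,[[-.069+d,-.03,.087],[-.061+d,-.03,.087],[-.061+d,.03,.087],[-.069+d,.03,.087]])
    cv2.polylines(a,[np.int32(proj(k,s)*8)],1,c,1,0,3)
s=w(p,[[-.1,-.045,.061],[-.03,-.045,.061],[-.03,.045,.061],[-.1,.045,.061]])
cv2.polylines(a,[np.int32(proj(k,s)*8)],1,(0,0,255),1,0,3)
b=cams.read_camera("side")[:,:,::-1][150:270,203:353]
a=a[40:440,160:480]
cv2.imwrite("pics/f.png",np.hstack([a,cv2.resize(b,(480,400),interpolation=cv2.INTER_CUBIC)]))
```

```text
t 8.6 xyz [-0.12  -0.011  0.048] rot [0.002  0.002  0.0006] boxpos [-0.0241  0.0021  0.2395] F [1.1 1.2 0.8] grip -0.001831050524633073
```

View pics/f.png

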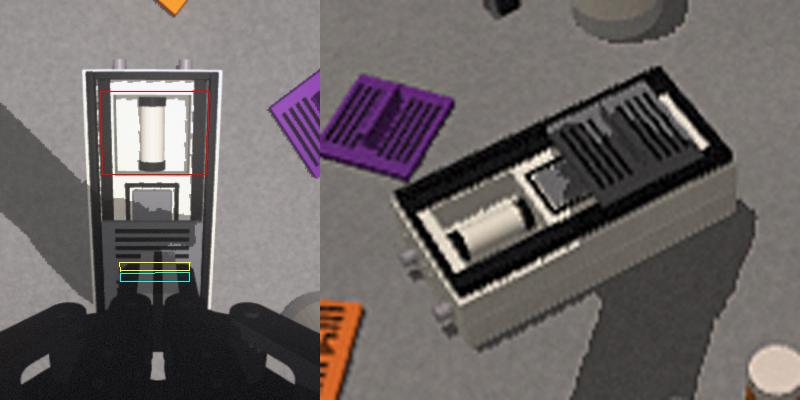

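The opening is wholly uncovered: the filter is visible inside the red outline, the tab is in, and the cover lies flat between its rails near the far end. Handing in.

```bash
python3 -c "
from station import bot,monitor
print(bot.hand_in());print(monitor.get_obs()['t'])"
```

```text
the job is handed in; nothing more can be done
None
the job is handed in; nothing more can be done
```

The slotted-cover module is open, and I handed the job in at about 8.7 s on the robot's clock; no verdict was reported.

- **Tab:** I pressed it with the closed fingertips to its hard stop, at 25 N with the fingertips at 56.9 mm.
- **Cover:** I pushed it from behind its ridge by about 120 mm, reckoned from the arm's travel, then backed the fingers off and raised the arm clear.
- **Last checks:** The final wrist and side pictures show the filter opening wholly uncovered and the cover flat between its rails. The tab is still in, and nothing is touching the robot.
- **Everything else:** The arm never went near the plain module or the bystanders. The final pictures do not show all of them, so I did not check each one again afterwards.
- **Disagreements:** The module pose first fitted from the finder's points was off by about 3 mm in the scene picture. The wrist camera view settled it to within 1–2 pixels. No check failed.

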